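Lay the filter carton down in its trolley bay

TASK

Before the trolley is wheeled away, stow the standing carton with the blue band in its green-outlined bay without gripping or lifting it. Push it near its top so that it topples along the bay and comes to rest lying flat, wholly inside the outline; then push the lying carton sideways until its long side is flush along the raised black fence of the bay. Leave the orange-banded carton standing and everything else where it is.

Things in the scene. Friction and masses are not known exactly. Their poses are not given: they have to be found in the camera images.
- bay: The bay, fixed: a rectangle on the work surface, pale green, no step, inside it 150 mm along its x and 250 mm along its y (its length). 8 mm wide green tape marks three sides; along the whole +x side (away from the robot) runs a raised black fence, inner face at x = +75 mm, 8 mm thick, 18 mm high. Origin at the centre of the 150 x 250 area, on the work surface; z up.
- carton: The carton to lay down: a closed white box with a BLUE band round its upper half, 0.15 to 0.3 kg, 80 mm along its x, 50 mm along its y, 150 mm tall along its z. Origin at the centre of its underside. It starts standing on the +y or -y end line of the bay, its centre 0 to 20 mm from the bay's long centre line on the side away from the fence, its x within 0.1 rad of the bay's x.
- carton_foot (a point): Centre of the carton's underside (80 x 50 mm face). Lying, the carton is 50 mm high and slides when pushed low on its side (about 1 to 2.2 N).
- carton_top (a point): Centre of the carton's top face, 150 mm from the underside. Pushed on its broad face 100 mm or more above the surface the carton tips about its far bottom edge instead of sliding (towards the middle of the bay when pushed from outside the bay's end), and falls by itself once leaned about 0.32 rad.
- other: A second carton of the same size, with an ORANGE band, standing on the opposite end line of the bay; it must stay standing where it is. Origin at the centre of its underside.
- tape: Roll of blue tape lying flat beside the bay, behind its fence, 68 mm across, 24 mm high; origin under its centre. Leave alone.
- pills: Small amber jar with white cap beside the bay, behind its fence, 40 mm across, 50 mm tall; origin under its centre. Leave alone.
- gel: Clear bottle of hand gel, 60 mm across, 160 mm tall, at the left of the table; origin under its centre. Leave alone.
- canister: Clear suction canister with white lid, 126 mm across, about 175 mm tall, at the right of the table; origin under its centre. Leave alone.
- basket: White open basket of small packs, 160 x 270 x 60 mm at the back left of the table; origin under its centre. Leave alone.
There are look-alikes about, which are no part of the job. What is shaped like the carton but yellow is not meant.

How it is judged:
By the outcome, as a careful person would: the job done as asked, in the order asked, and still so for the second after the job is handed in, with the robot touching nothing.
It also fails if it takes over 48 s, if anything falls off the work surface, if the arm or the gripper's body presses on something with over 40 N, if the wrist force passes 120 N, or if a joint passes its speed limit or range.

ROBOT

A 6-joint arm with a two-finger parallel gripper is mounted at the origin on the work surface. World frame = base frame: x ahead of the robot, y to its left, z up, the work surface at z = 0. Lengths are in mm, angles in rad, forces in N, time in s.
With the tool pointing down it reaches from about 275 to 1000 mm from the base axis. Payload 8.4 kg.
Tool frame: the origin (TCP) lies between the finger pads; the fingertips stand 22 mm ahead of it and the grasp point (between the pads) lies 3 mm ahead of it; z points along the fingers, y is the line along which they close (so a half turn about z gives the same grasp; the last joint's range is limited). The gripper opens to 85 mm and grips with 20 to 120 N. Pads are 22 mm wide; open, the fingers measure 114 mm over their backs; the gripper's body (76 mm by 85 mm) begins 54 mm behind the grasp point. The pads swing forward as they close: fully open they stand 13 mm farther back than shut.
Start: joints at [1.287, 0.353, 1.633, -0, 1.155, -0.002], TCP at [173.802, 600.351, 253.281] pointing down, gripper open.
Joint ranges: [-2.63, 2.63], [-0.92, 2.1], [0.06, 2.66], [-1.3, 4.44], [0, 2.69], [-3.02, 3.02]. Speed limits (rad/s): [2.22, 2.22, 2.79, 3.14, 3.14, 3.14].

INTERFACE

Orientations are given as [roll, pitch, yaw] about the fixed x, y, z axes, in that order (R = Rz(yaw) Ry(pitch) Rx(roll)).
In Python, from rig import r, grab_frame gives the robot as it stands.
- The arm moves only by the shell command python3 -m inch 'ROWS' [FORCE]. ROWS is JSON, a list of rows, each a list of 7 numbers: the turn, a rotation vector about the tool's x, y, z as a fraction of full scale, then the shift along the tool's x, y, z as a fraction of full scale, then the closure, from 0 (fully open) to 1 (shut). In form: [[rx, ry, rz, dx, dy, dz, fingers], ...]. A call has 1 to 8 rows; each row shifts and turns the commanded pose from where the row before left it, along the tool's axes as they then stand; what a row does not reach is not made up. Full scale, the value 1, is 2.5 cm for a shift and pi rad for a turn. A row lasts 1/12 s, in which the tool goes at most 41.7 mm and 7.16 degrees, less where a joint would pass 70% of its speed; a pose out of reach is approached as far as the arm can. A call with a number of a shift or a turn outside -1 to 1 is refused whole. A call with a gripper value outside its range is refused whole. The fingers move at their own pace and stop on an object; FORCE is the grip in N (left out, the last holds). Time passes only in rows, so rows that do not move let the fingers close. It gives the time, the measured TCP pose, the force, the opening and the grip force at its end, in the units of the state.
- r.sense(): the state, without advancing time (a new reading comes with each control period).
- grab_frame(name): name is "scene" or "top" or "wrist"; returns a dict with "pixels" (400x640x3 uint8, red, green, blue), "z_map" (400x640 float32, mm along the optical axis (not along the pixel's ray), 0 where there is no reading), "vertical_fov" (degrees; the focal length in pixels is half the picture's height over the tangent of half this angle, whatever the lens; pixels are square), "cx", "cy" (the principal point, pixels), "cam_to_world" (4x4, takes a point from camera to world coordinates). Camera axes: x right, y down, z forward; pixel columns grow to the right and rows downward; lengths in mm; the calibration is good to about 2 mm. A picture is of the moment at which its call begins.
- r.sign_off(): hands the job in; it is judged then, once.
The state is a dict: "clock": time; "qpos": joint angles; "qvel": joint speeds; "joint_efforts": joint torques, N m; "eef_pos": TCP position; "tcp_rot": TCP orientation; "contact_force": force on the tool from outside, world axes, zero at the start; "wrist_torque": the same for the moment, N m; "opening": opening from 0.0 (shut) to 1.0 (fully open); "grasp_force": force on a finger pad.
Only numpy, scipy, OpenCV 4.12 (cv2) and the standard library are available. Lean on these libraries where they do the work, as an engineer would, in place of code of your own. Each camera call takes 0.05 s, during which the arm holds its last target. There are 200 camera calls.

## Working session

There is one attempt and no reset: what is moved stays moved. The work goes in short steps, Python scripts to look and compute and a shell command to move; the robot and the scene stay as the last step left them, time stands still between calls to the robot, and variables do not carry over. Pictures are saved under pics/ and viewed, at most 10 in all, crops included, and the job is handed in when it is done.

```bash
ls; mkdir -p pics
python3 - <<'E'
from rig import r, grab_frame
import cv2,numpy as np
for n in ("scene","top"):
    f=grab_frame(n); np.savez(f"{n}.npz",**f)
    cv2.imwrite(f"pics/{n}0.png",f["pixels"][:,:,::-1])
    print(n,f["vertical_fov"],f["cx"],f["cy"],np.round(f["cam_to_world"],3).tolist())
s=r.sense();print({k:np.round(v,3).tolist() for k,v in s.items()})
E
```

```text
pics
scene 54.99204407718751 325.9495209589133 194.03588238256063 [[0.35, 0.66, -0.665, 1301.689], [0.937, -0.234, 0.261, -276.837], [0.016, -0.714, -0.7, 921.431], [0.0, 0.0, 0.0, 1.0]]
top 55.27054444241192 321.6937765816319 199.52438461033628 [[-0.042, -0.973, 0.227, 256.898], [-0.999, 0.041, -0.011, 15.343], [0.002, -0.227, -0.974, 1457.784], [0.0, 0.0, 0.0, 1.0]]
{'clock': 0.1, 'qpos': [1.287, 0.354, 1.634, -0.0, 1.155, -0.002], 'qvel': [-0.0, -0.0, -0.003, -0.001, -0.001, 0.001], 'joint_efforts': [0.001, -60.636, -34.282, 0.0, 0.004, 0.0], 'eef_pos': [173.681, 599.962, 252.654], 'tcp_rot': [-3.14, 0.0, 2.86], 'contact_force': [0.1, -0.056, -0.566], 'wrist_torque': [-0.012, 0.014, 0.025], 'grasp_force': 0.0, 'opening': 1.006}
```

View pics/scene0.png

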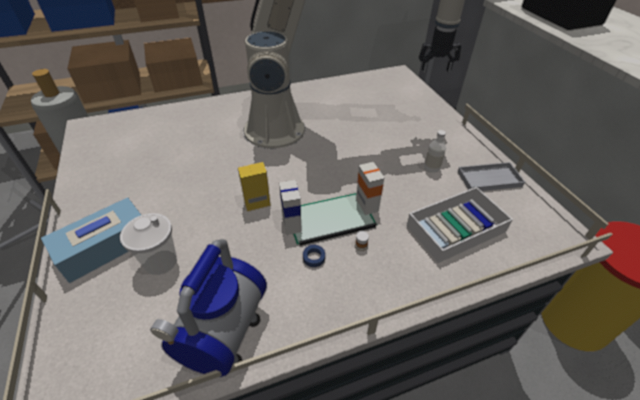

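View pics/top0.png

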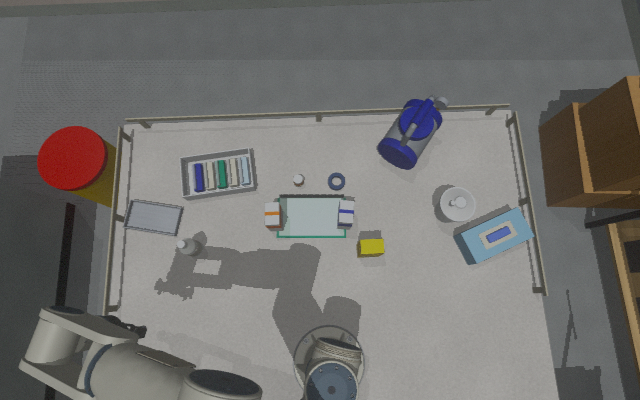

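The scene picture shows the blue carton at (290,200), orange at (370,185) and the yellow decoy at (255,187). In the top picture blue is at (346,213), at the -y end of the bay. Orange is at (272,215), yellow at (371,247) and the fence at row ~196. Next I measure these from depth and colour.

```bash
cat > h.py <<'E'
import numpy as np,cv2
def world(f):
    z=f["z_map"].astype(float);h,w=z.shape;fl=h/2/np.tan(np.radians(float(f["vertical_fov"]))/2)
    u,v=np.meshgrid(np.arange(w),np.arange(h))
    P=np.stack([(u-f["cx"])/fl*z,(v-f["cy"])/fl*z,z,np.ones_like(z)],-1)@np.array(f["cam_to_world"]).T
    P[z<=0]=np.nan
    return P[...,:3]
def rect(p):
    c,s,a=cv2.minAreaRect(p[:,:2].astype(np.float32)); return np.round(c,1),np.round(s,1),round(a,1)
def blobs(m,P,lab,minn=12):
    n,l,st,_=cv2.connectedComponentsWithStats(m.astype(np.uint8))
    for i in range(1,n):
        if st[i,4]>=minn:
            p=P[l==i];print(lab,st[i].tolist(),"rect",*rect(p),"z",np.round(np.nanpercentile(p[:,2],[5,50,95]),1))
def analyse(f):
    P=world(f);hsv=cv2.cvtColor(f["pixels"],cv2.COLOR_RGB2HSV);H,S,V=[hsv[...,i].astype(int) for i in range(3)]
    x,y,z=[P[...,i] for i in range(3)]
    A=(x>250)&(x<700)&(y>-350)&(y<350)
    blobs(A&(z>138)&(z<165),P,"tall top")
    blobs(A&(z>40)&(z<60),P,"50 high")
    blobs(A&(V<60)&(z<30)&(z>8),P,"fence")
    blobs(A&(H>60)&(H<95)&(S>90)&(z<8),P,"tape")
    blobs(A&(H>60)&(H<100)&(S>15)&(S<90)&(z<8),P,"bay",60)
E
python3 - <<'E'
from h import *
for n in("top","scene"):
    f=dict(np.load(n+".npz"));print(n);analyse(f)
f=dict(np.load("scene.npz"));cv2.imwrite("pics/c.png",cv2.resize(np.ascontiguousarray(f["pixels"][140:280,230:420,::-1]),None,fx=4,fy=4,interpolation=cv2.INTER_CUBIC))
E
```

```text
top
tall top [405, 158, 11, 6, 40] rect [ 692.7 -326.3] [37.6 13.6] 89.8 z [139.4 148.8 162.6]
tall top [338, 200, 16, 24, 330] rect [516.8 -82.6] [50.2 80.5] 83.4 z [146.  150.7 154.5]
tall top [264, 202, 15, 24, 326] rect [520.8 178.5] [49.7 81.2] 89.2 z [146.3 150.4 155.1]
tall top [360, 239, 24, 15, 349] rect [ 392.  -163.4] [79.8 48.6] 87.7 z [145.7 150.8 155.4]
50 high [239, 174, 4, 9, 25] rect [684.7 305.3] [30.8 11. ] 5.5 z [42.4 48.3 50.8]
50 high [293, 174, 10, 10, 74] rect [671.1  88.1] [34.1 34.9] 43.9 z [43.  49.9 55.3]
50 high [229, 181, 25, 11, 56] rect [643.3 300.2] [23.5 95.3] 20.0 z [42.  53.5 59.5]
50 high [358, 254, 11, 3, 13] rect [ 367.3 -142.9] [38.2  6.9] 78.0 z [43.1 51.1 58.6]
tape [277, 229, 69, 9, 152] rect [462.7  44.9] [262.1  31.5] 89.2 z [-4.   1.5  5.8]
bay [277, 197, 69, 39, 1474] rect [533.6  43.2] [266.9 151.2] 87.4 z [-4.1  1.1  6. ]
scene
tall top [237, 162, 30, 19, 351] rect [ 394. -167.] [55.4 80.1] 0.7 z [141.4 148.7 151.9]
tall top [358, 162, 26, 23, 346] rect [522.5 174.4] [51.3 82.1] 89.2 z [140.7 148.3 151.3]
tall top [279, 180, 21, 25, 38
[... 469 characters left out ...]
] 87.3 z [41.8 44.4 48.1]
50 high [284, 220, 17, 7, 71] rect [556.1 -91.3] [48.3  7.7] 78.9 z [40.8 49.9 58.6]
50 high [356, 232, 12, 11, 113] rect [672.6  84.6] [32.7 35.1] 67.9 z [42.1 48.7 52. ]
fence [299, 223, 77, 22, 227] rect [613.5  35.6] [246.8   9.8] 87.9 z [ 8.8 14.9 19.1]
fence [308, 249, 13, 5, 36] rect [652.3 -54.4] [36.5 12.3] 57.5 z [ 9.  14.6 20.3]
fence [304, 260, 20, 7, 58] rect [691.3 -70.1] [54.6 15. ] 74.6 z [ 8.3 14.3 21.6]
tape [294, 234, 5, 10, 16] rect [578.8 -89.4] [ 4.  39.4] 88.4 z [-2.5 -0.   2.3]
bay [301, 193, 75, 41, 1937] rect [519.4  59. ] [233.4 152.1] 87.7 z [-3.7 -0.8  2.3]
bay [293, 233, 10, 12, 63] rect [578.7 -83.1] [27.7 45.5] 73.8 z [-2.7 -0.4  2.6]
```

View pics/c.png

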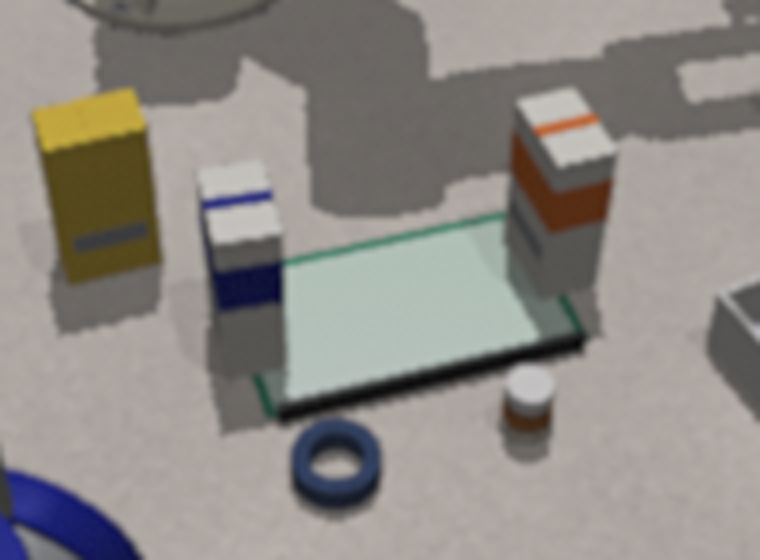

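The enlarged crop shows the blue carton (240,270) at the -y end and orange (560,190) at +y. The fence is on the near side, with tape roll and jar behind it. The measured sizes come out at 50x80 with z≈150, which matches.

The carton centre is (517,-84) with its y axis at 83.3°, and the bay's long axis is at about 87.7°. Now I turn the tool to line up with the carton and travel.

```bash
python3 -m inch '[[0,0,-0.0265,0,-0.5,0,1],[0,0,-0.0265,0,-0.98,0,1],[0,0,0,-0.58,-0.98,0,1],[0,0,0,-0.58,-0.98,0,1],[0,0,0,-0.58,-0.98,0,1],[0,0,0,-0.58,-0.98,0,1],[0,0,0,-0.58,-0.98,0,1],[0,0,0,-0.58,-0.98,0,1]]' 40; python3 -m inch '[[0,0,0,-0.58,-0.98,0,1],[0,0,0,-0.58,-0.98,0,1],[0,0,0,-0.58,-0.98,0,1],[0,0,0,-0.58,-0.98,0,1],[0,0,0,-0.58,-0.98,0,1],[0,0,0,-0.58,-0.98,0,1],[0,0,0,-0.58,-0.98,0,1],[0,0,0,-0.58,-0.98,0,1]]'
```

```text
clock: 0.77
eef_pos: [235.2, 406.8, 253.0]
tcp_rot: [-3.141, -0.0, 3.027]
contact_force: [0.4, -0.2, -0.6]
opening: 0.002
grasp_force: 0.0
clock: 1.43
eef_pos: [327.8, 198.9, 253.2]
tcp_rot: [-3.142, -0.0, 3.027]
contact_force: [-0.1, 0.1, -0.0]
opening: -0.002
grasp_force: 0.0
```

```bash
python3 -m inch '[[0,0,0,-0.6,-0.93,0,1],[0,0,0,-0.6,-0.93,0,1],[0,0,0,-0.6,-0.93,0,1],[0,0,0,-0.6,-0.93,0,1],[0,0,0,-0.6,-0.93,0,1],[0,0,0,-0.6,-0.93,0,1],[0,0,0,-0.6,-0.93,0,1],[0,0,0,-0.6,-0.93,0,1]]'; python3 -m inch '[[0,0,0,-0.6,-0.93,0,1],[0,0,0,-0.6,-0.93,0,1],[0,0,0,-0.6,-0.93,0,1],[0,0,0,-0.6,-0.93,0,1],[0,0,0,-0.3,-0.5,0,1],[0,0,0,0,0,0,1],[0,0,0,0,0,0,1],[0,0,0,0,0,0,1]]'
```

```text
clock: 2.1
eef_pos: [425.7, 0.3, 253.2]
tcp_rot: [3.142, -0.0, 3.026]
contact_force: [0.5, 0.4, -0.2]
opening: -0.002
grasp_force: 0.0
clock: 2.77
eef_pos: [479.7, -110.0, 253.0]
tcp_rot: [3.141, -0.001, 3.026]
contact_force: [-0.4, -0.1, 0.3]
opening: -0.0
grasp_force: 0.0
```

```bash
python3 -m inch '[[0,0,0,-0.69,-0.89,0,1],[0,0,0,-0.68,-0.88,0,1],[0,0,0,0,0,0.9,1],[0,0,0,0,0,0.9,1],[0,0,0,0,0,0.9,1],[0,0,0,0,0,0.9,1],[0,0,0,0,0,0.9,1],[0,0,0,0,0,0,1]]'
python3 - <<'E'
from h import *
from rig import grab_frame
for n in("scene",):
    f=grab_frame(n);print(n);analyse(f)
cv2.imwrite("pics/d.png",cv2.resize(np.ascontiguousarray(f["pixels"][100:280,200:420,::-1]),None,fx=3,fy=3,interpolation=cv2.INTER_CUBIC))
E
```

```text
clock: 3.43
eef_pos: [506.5, -156.6, 137.3]
tcp_rot: [3.14, -0.006, 3.028]
contact_force: [-0.7, -0.1, -0.7]
opening: -0.001
grasp_force: 0.0
scene
tall top [358, 162, 26, 23, 346] rect [521.6 174.5] [52.7 84. ] 88.5 z [140.5 148.5 151. ]
tall top [237, 166, 9, 13, 81] rect [ 392.7 -196.8] [22.4 54.4] 87.1 z [145.7 149.3 152.1]
tall top [279, 180, 21, 24, 374] rect [517.  -85.3] [50.4 85. ] 83.4 z [142.2 149.  151.6]
tall top [256, 188, 18, 12, 77] rect [ 510.5 -154.5] [48.2 23. ] 82.2 z [140.4 154.4 164. ]
50 high [356, 187, 25, 20, 113] rect [531.7 157. ] [93.6 43.3] 31.7 z [41.3 50.1 59.3]
50 high [243, 196, 16, 7, 69] rect [ 415.  -188.1] [49.  19.5] 67.5 z [41.1 50.1 58.6]
50 high [408, 204, 27, 26, 177] rect [649.5 290.8] [ 49.3 109.8] 35.0 z [41.3 52.8 58.8]
50 high [436, 213, 8, 9, 34] rect [682.4 345.3] [ 9.2 34.4] 89.5 z [40.3 45.2 49.3]
50 high [424, 218, 9, 8, 31] rect [684.7 300.7] [13.4 29. ] 88.8 z [40.6 44.6 48.4]
50 high [284, 220, 17, 7, 74] rect [556.1 -91.6] [48.7 10.5] 75.6 z [40.9 50.3 59.1]
50 high [356, 232, 12, 11, 115] rect [673.4  84.3] [32.6 35.8] 66.4 z [42.4 48.4 51.6]
fence [299, 223, 77, 22, 229] rect [613.6  35.7] [247.4  10.4] 87.5 z [ 9.  14.7 18.7]
fence [308, 249, 13, 5, 35] rect [653.7 -54.5] [36.9 13.5] 55.2 z [ 9.3 15.5 21.3]
fence [304, 260, 20, 7, 54] rect [691.2 -70.2] [54.5 15.8] 73.8 z [ 8.5 15.  21.5]
tape [294, 234, 5, 10, 16] rect [577.6 -89.3] [ 4.6 39.8] 88.0 z [-4.2 -1.1  2.4]
bay [293, 193, 83, 50, 2096] rect [519.3  42.2] [268.  152.2] 87.9 z [-3.7 -0.7  2.3]
```

View pics/d.png

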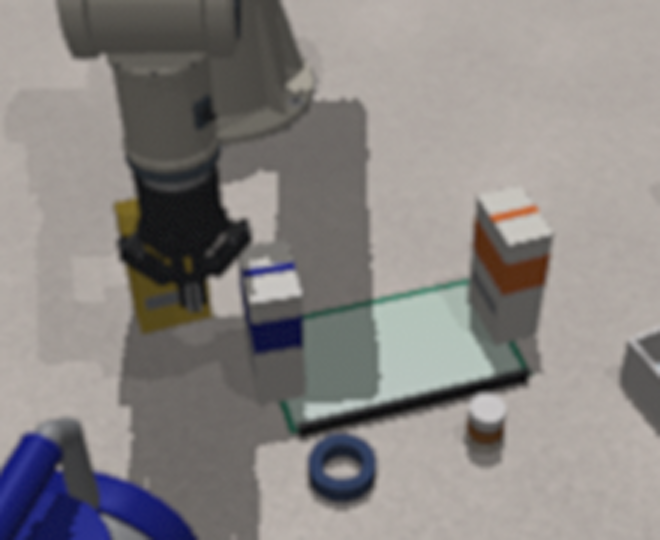

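The picture shows the gripper at (190,240), with its knuckles sticking out along the push line near (235,240). The carton is still standing. I check the knuckle clearance by height.

Run:
```python
from h import *
from rig import grab_frame
for n in("scene","wrist"):
    f=grab_frame(n);P=world(f)
    n=np.array([.115,.993]);t=np.array([.993,-.115])
    d=(P[...,:2]-[506.5,-156.6])@n;e=(P[...,:2]-[506.5,-156.6])@t;V=f["pixels"].max(-1)
    for z in range(100,260,10):
        m=(abs(P[...,2]-z)<5)&(abs(d)<80)&(abs(e)<60)&(V<110)
        if m.sum()>3: print(z,m.sum(),np.round([d[m].min(),d[m].max(),e[m].min(),e[m].max()]))
```

```text
100 31 [47. 78. -1. 45.]
110 30 [47. 79.  3. 46.]
120 45 [-11.  80. -11.  46.]
130 56 [-16.  80.  -8.  45.]
140 55 [-17.  77.  -5.  44.]
150 58 [-15.  77. -34.  44.]
160 33 [-30.  15.  -5.  17.]
170 100 [-40.  33. -10.  17.]
180 68 [-47.  42. -10.  21.]
190 82 [-54.  48. -11.  21.]
200 96 [-58.  57.  -1.  21.]
210 144 [-62.  58. -11.  22.]
220 110 [-50.  46.  -5.  25.]
230 50 [-44.  38.  -6.  20.]
240 13 [-40.  33.   9.  32.]
250 68 [-40.  34.   6.  41.]
100 1076 [ 50.  80. -37.  40.]
110 1214 [ 50.  80. -37.  35.]
120 1617 [-12.  80. -37.  30.]
130 2306 [-14.  80. -37.  24.]
140 2739 [-14.  80. -37.  42.]
150 2167 [-14.  80. -37.  41.]
160 1859 [-31.  30. -10.  16.]
170 6401 [-39.  38. -10.  17.]
180 6724 [-47.  46. -14.  15.]
190 9138 [-55.  54. -14.   7.]
200 7550 [-59.  58. -15.  -2.]
210 54 [-18.  17. -14. -13.]
```

Fingers are ±15 mm up to z=155, then the linkage flares out. I raise 10 mm so that only the fingertips touch, then push along +tool y.

```bash
python3 -m inch '[[0,0,0,0,0,-0.4,1],[0,0,0,0,0.4,0,1],[0,0,0,0,0.4,0,1],[0,0,0,0,0.2,0,1],[0,0,0,0,0.2,0,1],[0,0,0,0,0.2,0,1],[0,0,0,0,0.2,0,1],[0,0,0,0,0.2,0,1]]';  python3 -m inch '[[0,0,0,0,0.2,0,1],[0,0,0,0,0.2,0,1],[0,0,0,0,0.2,0,1],[0,0,0,0,0.2,0,1],[0,0,0,0,0.2,0,1]]'
python3 - <<'E'
from h import *
from rig import grab_frame
f=grab_frame("scene")
cv2.imwrite("pics/e.png",cv2.resize(np.ascontiguousarray(f["pixels"][100:280,200:420,::-1]),None,fx=3,fy=3,interpolation=cv2.INTER_CUBIC))
E
```

```text
clock: 4.25
eef_pos: [514.6, -113.6, 150.7]
tcp_rot: [-3.141, -0.0, 3.026]
contact_force: [0.1, 0.1, 0.4]
opening: 0.002
grasp_force: 0.3
clock: 4.67
eef_pos: [517.4, -88.8, 150.7]
tcp_rot: [3.142, -0.0, 3.026]
contact_force: [-0.5, -0.6, -0.2]
opening: 0.002
grasp_force: 0.1
```

View pics/e.png

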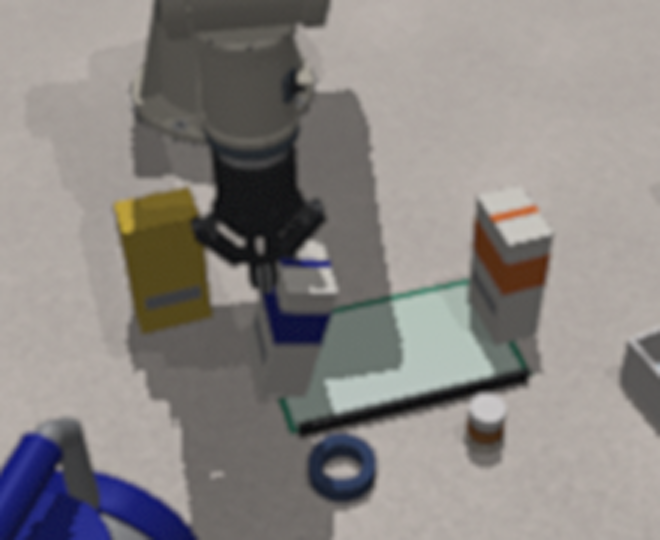

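The picture shows the blue carton leaning towards the bay's middle (top at (305,280)) with its foot not slipping. I keep going.

```bash
python3 -m inch '[[0,0,0,0,0.2,0,1],[0,0,0,0,0.2,0,1],[0,0,0,0,0.2,0,1],[0,0,0,0,0.2,0,1],[0,0,0,0,0,0,1],[0,0,0,0,0,0,1],[0,0,0,0,0,0,1],[0,0,0,0,0,0,1]]';  python3 - <<'E'
from h import *
from rig import grab_frame
for n in("top","scene"):
    f=grab_frame(n);print(n);analyse(f)
cv2.imwrite("pics/f.png",cv2.resize(np.ascontiguousarray(f["pixels"][100:280,200:420,::-1]),None,fx=3,fy=3,interpolation=cv2.INTER_CUBIC))
E
```

```text
clock: 5.38
eef_pos: [519.7, -69.5, 150.8]
tcp_rot: [-3.142, 0.0, 3.026]
contact_force: [0.2, 0.1, -0.8]
opening: -0.003
grasp_force: 0.0
top
tall top [405, 158, 10, 7, 42] rect [ 696.7 -323.7] [33.2 15.9] 63.8 z [138.7 150.  162.8]
tall top [264, 202, 15, 24, 327] rect [520.9 178.5] [49.4 80.8] 89.1 z [145.8 150.4 154.6]
tall top [375, 239, 9, 15, 112] rect [ 391.1 -189.3] [28.9 47.6] 87.6 z [146.3 150.8 154.7]
50 high [230, 175, 3, 9, 15] rect [681.4 344.5] [32.6  7.8] 5.2 z [40.3 44.8 48.3]
50 high [239, 174, 4, 9, 26] rect [684.5 305.6] [30.8 12.1] 6.3 z [43.2 48.3 51.7]
50 high [293, 174, 10, 10, 76] rect [670.8  88.5] [34.9 34. ] 25.9 z [42.9 49.6 54.5]
50 high [229, 180, 25, 12, 56] rect [643.8 299.5] [29.5 97.3] 22.3 z [41.2 53.6 58.9]
50 high [297, 203, 27, 23, 531] rect [532.5  45.9] [93.3 81.4] 82.7 z [45.6 50.5 55.6]
50 high [269, 228, 13, 2, 14] rect [481.2 177. ] [ 2.  46.1] 0.5 z [41.7 47.6 59.6]
tape [277, 231, 43, 7, 95] rect [463.1  95. ] [161.5  22.9] 86.7 z [-4.8  1.2  6.3]
bay [277, 197, 47, 39, 846] rect [535.3  85.9] [180.4 151.1] 87.7 z [-4.2  1.   6.2]
scene

[... 690 characters left out ...]
.7 z [41.5 44.9 47.8]
50 high [424, 218, 8, 8, 32] rect [684.4 301.3] [11.1 29.6] 86.2 z [41.  44.3 48. ]
50 high [356, 232, 12, 11, 115] rect [673.3  84.3] [32.8 36.4] 67.6 z [41.8 48.2 51.1]
fence [328, 220, 12, 6, 51] rect [571.6  36.9] [36.2  6.2] 85.7 z [ 9.9 19.1 28.4]
fence [299, 223, 77, 22, 241] rect [612.7  35.8] [247.8  11.3] 87.1 z [ 8.6 14.8 18.9]
fence [305, 248, 16, 8, 56] rect [655.2 -61.8] [41.6 23.1] 79.4 z [ 9.3 17.1 24. ]
fence [303, 256, 21, 11, 77] rect [687.  -72.8] [58.3 22.6] 60.5 z [ 8.9 18.9 24.8]
tape [285, 209, 14, 35, 55] rect [521.8 -86.8] [  6.3 149.8] 88.2 z [-3.5 -0.2  3.4]
bay [284, 193, 92, 49, 1088] rect [519.5  42. ] [269.  150.3] 87.5 z [-3.5 -0.6  2.4]
```

View pics/f.png

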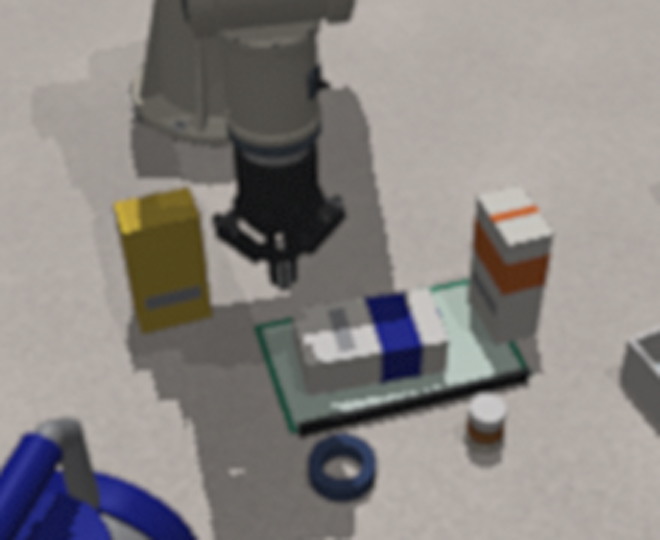

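The carton lies flat inside the outline, centred at (529,15) with its long axis at 83.4°. In the picture it spans (300–445, 290–390), and orange is still standing. The fence is at 87.5° with its inner face at x≈609. Next I line up with the bay, open the fingers for a wide pusher and go to the robot side of the carton.

```bash
python3 -m inch '[[0,0,-0.023,0,0,0,0.3],[0,0,0,0.81,0.845,0,0],[0,0,0,0.81,0.845,0,0],[0,0,0,0.81,0.845,0,0],[0,0,0,0.81,0.845,0,0],[0,0,0,0,0,0.9,0],[0,0,0,0,0,0.9,0],[0,0,0,0,0,0.9,0]]'; python3 -m inch '[[0,0,0,0,0,0,0],[0,0,0,0,0,0,0],[0,0,0,0,0,0,0]]';  python3 - <<'E'
from h import *
from rig import grab_frame,r
s=r.sense();c=s["eef_pos"];print(s["eef_pos"],s["tcp_rot"],s["opening"])
f=grab_frame("scene");P=world(f);V=f["pixels"].max(-1)
n=np.array([.0436,.999]);t=np.array([.999,-.0436])
d=(P[...,:2]-c[:2])@n;e=(P[...,:2]-c[:2])@t
for z in range(40,140,6):
    m=(abs(P[...,2]-z)<3)&(abs(d)<90)&(abs(e)<30)&(V<110)
    if m.sum()>3: print(z,m.sum(),np.round([d[m].min(),d[m].max(),e[m].min(),e[m].max()]))
analyse(f)
cv2.imwrite("pics/g.png",cv2.resize(np.ascontiguousarray(f["pixels"][100:280,200:420,::-1]),None,fx=3,fy=3,interpolation=cv2.INTER_CUBIC))
E
```

```text
clock: 6.15
eef_pos: [442.8, 18.9, 83.2]
tcp_rot: [3.141, 0.002, 3.099]
contact_force: [-0.1, 0.2, -0.2]
opening: 0.999
grasp_force: 0.0
clock: 6.4
eef_pos: [442.9, 18.4, 84.0]
tcp_rot: [3.142, 0.0, 3.098]
contact_force: [0.1, -0.4, -0.7]
opening: 0.998
grasp_force: 0.0
[442.8999276   18.38766678  84.02002348] [3.14157120e+00 4.07884370e-04 3.09823359e+00] 0.9976669526178524
76 7 [-46.  53. -10.  10.]
82 8 [-52.  48.  -9.  12.]
88 12 [-55.  50.  -9.  12.]
94 18 [-58.  52. -12.  14.]
100 11 [-58.  51. -10.  13.]
106 17 [-59.  51. -10.  12.]
112 11 [-58.  46.   4.  13.]
118 18 [-63.  57.  -7.  15.]
124 52 [-74.  68. -13.  15.]
130 40 [-75.  69. -10.  17.]
136 51 [-76.  69. -11.  21.]
tall top [328, 161, 9, 8, 35] rect [453.2  73.9] [21.2 18.9] 27.6 z [139.7 152.9 164.2]
tall top [237, 162, 30, 19, 355] rect [ 391.6 -166.8] [56.6 79.9] 0.2 z [141.3 148.8 151.7]
tall top [299, 163, 29, 13, 179] rect [448.5  13. ] [85.5 35.9] 81.0 z [138.9 150.3 164.4]
tall top [358, 162, 26, 24, 350] rect [521.5 173.8] [84.4 53. ] 2.5 z [139.9 148.4 151. ]
tall top [290, 167, 8, 11, 45] rect [443.5 -53.7
[... 455 characters left out ...]
0.4 z [41.5 44.7 47.4]
50 high [424, 218, 9, 7, 31] rect [684.1 302. ] [12.8 30.4] 87.6 z [40.7 44.6 47.7]
50 high [356, 232, 12, 12, 115] rect [672.4  84.8] [32.8 37.4] 67.5 z [41.2 48.3 50.9]
fence [328, 220, 12, 6, 51] rect [572.1  36.7] [35.3  6. ] 81.2 z [ 9.8 19.4 28.7]
fence [299, 223, 77, 22, 253] rect [611.7  35.6] [247.4  13.2] 87.7 z [ 8.9 15.2 19. ]
fence [308, 249, 13, 5, 33] rect [653.9 -53.6] [36.2 16.7] 54.4 z [ 8.3 15.3 22.6]
fence [304, 260, 20, 7, 52] rect [691.5 -70.2] [54.6 16.9] 73.9 z [ 9.9 15.3 22.2]
tape [285, 209, 14, 35, 56] rect [521.4 -86.9] [  6.1 152.3] 88.0 z [-2.9 -0.6  1.6]
bay [285, 193, 91, 49, 1086] rect [520.5  45.5] [264.  153.3] 88.0 z [-3.6 -0.8  2.2]
```

View pics/g.png

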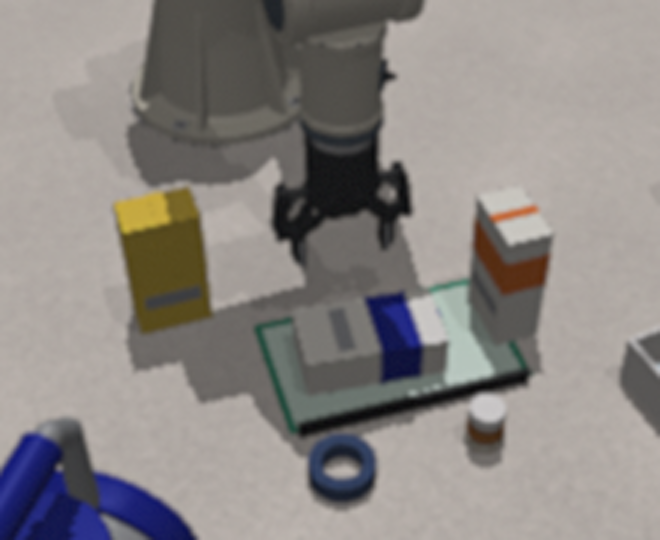

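The fingers are open, with the tips 10 mm below the TCP, at (300,240) and (385,235) in the picture. The carton is undisturbed at (370,345). I lower until the tips are at about 10 mm and push.

```bash
python3 -m inch '[[0,0,0,0,0,0.9,0],[0,0,0,0,0,0.9,0],[0,0,0,0,0,0.72,0],[0,0,0,0,0,0,0],[0,0,0,-0.4,0,0,0],[0,0,0,-0.4,0,0,0],[0,0,0,-0.2,0,0,0],[0,0,0,-0.2,0,0,0]]'; python3 -m inch '[[0,0,0,-0.16,0,0,0],[0,0,0,-0.16,0,0,0],[0,0,0,-0.16,0,0,0],[0,0,0,-0.16,0,0,0],[0,0,0,-0.16,0,0,0],[0,0,0,-0.16,0,0,0]]'; python3 -m inch '[[0,0,0,-0.12,0,0,0],[0,0,0,-0.12,0,0,0]]';python3 - <<'E'
from h import *
from rig import grab_frame
for n in("top","scene"):
    f=grab_frame(n);P=world(f);m=(P[...,2]>40)&(P[...,2]<60)&(P[...,0]>460)&(P[...,0]<630)&(P[...,1]>-100)&(P[...,1]<130);blobs(m,P,n,100)
E
```

```text
clock: 7.12
eef_pos: [474.6, 17.2, 21.6]
tcp_rot: [3.141, 0.003, 3.098]
contact_force: [-2.6, -1.0, 2.0]
opening: 1.001
grasp_force: 1.3
clock: 7.62
eef_pos: [495.6, 16.2, 20.2]
tcp_rot: [-3.141, -0.002, 3.099]
contact_force: [-6.7, 0.4, 6.4]
opening: 0.999
grasp_force: 3.1
clock: 7.78
eef_pos: [502.2, 16.0, 20.2]
tcp_rot: [-3.142, -0.001, 3.099]
contact_force: [-4.9, -0.3, 4.1]
opening: 1.0
grasp_force: 2.4
scene [299, 198, 54, 34, 1057] rect [550.9  16.3] [151.4  92.1] 87.6 z [44.1 48.9 52.1]
```

Run:
```python
from h import *
from rig import grab_frame,r
f=grab_frame("scene");P=world(f)
m=(P[...,2]>40)&(P[...,2]<60)&(P[...,0]>525)&(P[...,0]<600)&(P[...,1]>-55)&(P[...,1]<88)&(f["pixels"].max(-1)>100)
p=P[m];A=np.c_[p[:,:2]-p[:,:2].mean(0),np.ones(len(p))];print(np.linalg.lstsq(A,p[:,2],rcond=None)[0])
print(r.sense()["contact_force"])
cv2.imwrite("pics/i.png",cv2.resize(np.ascontiguousarray(f["pixels"][130:260,260:400,::-1]),None,fx=4,fy=4,interpolation=cv2.INTER_CUBIC))
```

```text
[ 3.23412068e-03 -5.23334820e-04  4.90949705e+01]
[ 0.03983305 -0.09642928 -0.17579013]
```

View pics/i.png

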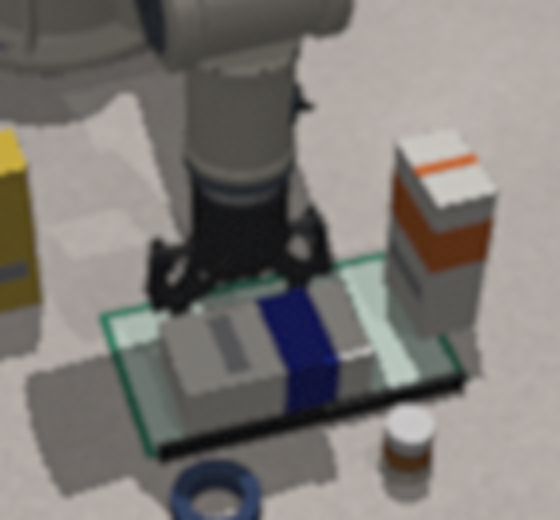

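The picture shows the carton flat and square to the fence (blue band at (300,350)), about 15 mm short of it. Contact force at rest is nil, so I keep pushing slowly.

```bash
python3 -m inch '[[0,0,0,-0.1,0,0,0],[0,0,0,-0.1,0,0,0],[0,0,0,-0.1,0,0,0],[0,0,0,-0.1,0,0,0]]'; python3 -m inch '[[0,0,0,-0.1,0,0,0]]'; python3 -m inch '[[0,0,0,-0.06,0,0,0]]';python3 -m inch '[[0,0,0,-0.04,0,0,0]]'
```

```text
clock: 8.27
eef_pos: [512.2, 15.5, 20.2]
tcp_rot: [-3.142, -0.0, 3.099]
contact_force: [-1.4, 0.6, -0.2]
opening: 0.998
grasp_force: 1.0
clock: 8.35
eef_pos: [514.7, 15.4, 20.2]
tcp_rot: [-3.142, -0.001, 3.098]
contact_force: [-16.4, 1.8, 12.4]
opening: 0.998
grasp_force: 8.0
clock: 8.43
eef_pos: [514.7, 15.4, 20.1]
tcp_rot: [-3.142, -0.004, 3.098]
contact_force: [-14.4, 1.9, 14.3]
opening: 0.999
grasp_force: 6.9
clock: 8.52
eef_pos: [514.7, 15.4, 20.0]
tcp_rot: [-3.141, -0.006, 3.098]
contact_force: [-15.2, 1.9, 14.6]
opening: 1.004
grasp_force: 7.6
```

The force rose and motion stopped, so the carton is on the fence. I hold one row, back off, rise and check.

```bash
python3 -m inch '[[0,0,0,0.1,0,0,0],[0,0,0,0.3,0,0,0],[0,0,0,0.9,0,0,0],[0,0,0,0.9,0,0,0],[0,0,0,0.9,0,0,0],[0,0,0,0.6,0,0,0],[0,0,0,0,0,0,0]]'
python3 - <<'E'
from h import *
from rig import grab_frame
for n in("top","scene"):
    f=grab_frame(n);P=world(f);hsv=cv2.cvtColor(f["pixels"],cv2.COLOR_RGB2HSV)
    x,y,z=[P[...,i] for i in range(3)]
    m=(z>40)&(z<60)&(x>500)&(x<640)&(y>-100)&(y<130);blobs(m,P,n+" carton",100)
    m=(hsv[...,2]<60)&(z<30)&(z>8)&(x>580)&(x<640)&(y>-100)&(y<180);blobs(m,P,n+" fence",10)
    blobs((z>138)&(z<165)&(x<600)&(x>300)&(y>130)&(y<250),P,n+" orange",100)
cv2.imwrite("pics/j.png",cv2.resize(np.ascontiguousarray(f["pixels"][150:270,260:400,::-1]),None,fx=5,fy=5,interpolation=cv2.INTER_CUBIC))
E
```

```text
clock: 9.1
eef_pos: [421.3, 19.3, 20.0]
tcp_rot: [-3.141, -0.003, 3.099]
contact_force: [-0.8, -0.2, -0.5]
opening: 0.996
grasp_force: 0.0
top carton [297, 195, 40, 21, 826] rect [565.3  19.3] [148.3  79.3] 88.2 z [46.1 50.8 55.7]
top orange [264, 202, 15, 24, 327] rect [520.9 178.4] [49.8 81.7] 88.6 z [145.2 150.7 155.2]
scene carton [300, 203, 55, 32, 1043] rect [566.   15.7] [150.9  86.2] 87.6 z [44.5 48.8 51.7]
scene fence [300, 223, 76, 22, 311] rect [611.   37.4] [244.1  13.5] 87.5 z [ 9.  15.5 22.7]
scene orange [358, 162, 26, 22, 339] rect [522.6 174.4] [51.4 81. ] 89.1 z [141.8 148.4 150.9]
```

View pics/j.png

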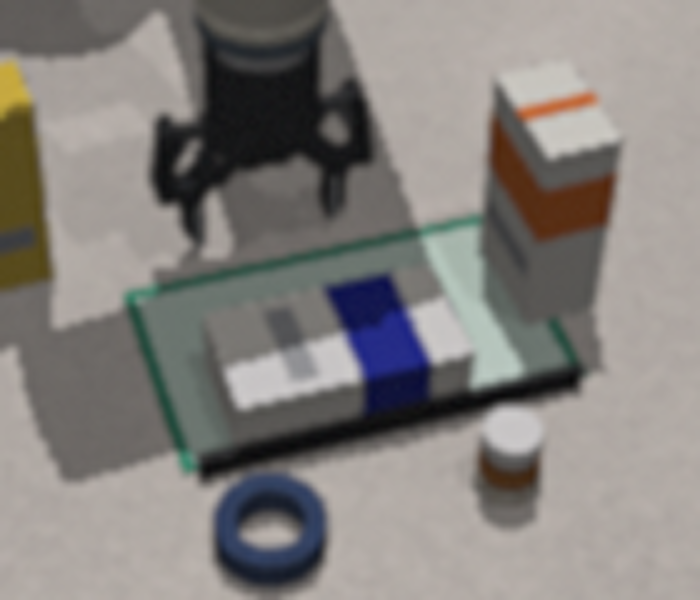

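The carton is flush in the picture: its lower edge from (235,435) to (465,385) runs right along the fence. Orange is standing and the other things are unmoved. The angles agree at 87.6° against 87.5°. To be sure of both ends, I give one gentle centred nudge with closed fingers, raised first because they reach lower when shut.

```bash
python3 -m inch '[[0,0,0,0,0,-0.6,0],[0,0,0,0,0,0,1],[0,0,0,0,0,0,1],[0,0,0,0,0,0,1],[0,0,0,-0.9,0,0,1],[0,0,0,-0.9,0,0,1],[0,0,0,-0.9,0,0,1],[0,0,0,-0.4,0,0,1]]'; python3 -m inch '[[0,0,0,-0.15,0,0,1],[0,0,0,-0.15,0,0,1],[0,0,0,-0.1,0,0,1]]'; python3 -m inch '[[0,0,0,-0.1,0,0,1],[0,0,0,-0.06,0,0,1]]'; python3 -m inch '[[0,0,0,-0.06,0,0,1]]'
```

```text
clock: 9.87
eef_pos: [505.8, 15.9, 35.1]
tcp_rot: [3.141, 0.003, 3.098]
contact_force: [1.4, 0.7, -1.1]
opening: 0.011
grasp_force: 0.0
clock: 10.12
eef_pos: [511.3, 15.5, 34.8]
tcp_rot: [-3.141, -0.002, 3.099]
contact_force: [0.5, 0.6, -0.3]
opening: 0.004
grasp_force: 0.0
clock: 10.28
eef_pos: [514.7, 15.4, 35.0]
tcp_rot: [-3.141, -0.003, 3.099]
contact_force: [-6.9, 1.2, 4.9]
opening: -0.004
grasp_force: 3.3
clock: 10.37
eef_pos: [514.7, 15.3, 34.9]
tcp_rot: [-3.141, -0.006, 3.098]
contact_force: [-12.0, 1.5, 10.2]
opening: 0.004
grasp_force: 6.3
```

Blocked at the same spot (514.7), so it is seated. I back off, rise and do a final check.

```bash
python3 -m inch '[[0,0,0,0.1,0,0,1],[0,0,0,0.4,0,0,1],[0,0,0,0.9,0,0,1],[0,0,0,0.9,0,0,1],[0,0,0,0.3,0,-0.9,1],[0,0,0,0,0,-0.9,1],[0,0,0,0,0,-0.9,1],[0,0,0,0,0,-0.9,1]]'; python3 -m inch '[[0,0,0,0,0,-0.9,1],[0,0,0,0,0,-0.9,1],[0,0,0,0,0,-0.9,1],[0,0,0,0,0,0,1],[0,0,0,0,0,0,1]]'
python3 - <<'E'
from h import *
from rig import grab_frame
for n in("top","scene"):
    f=grab_frame(n);P=world(f);hsv=cv2.cvtColor(f["pixels"],cv2.COLOR_RGB2HSV)
    x,y,z=[P[...,i] for i in range(3)]
    m=(z>40)&(z<60)&(x>500)&(x<640)&(y>-100)&(y<130);blobs(m,P,n+" carton",100)
    m=(hsv[...,2]<60)&(z<30)&(z>8)&(x>580)&(x<640)&(y>-100)&(y<180);blobs(m,P,n+" fence",10)
    blobs((z>138)&(z<165)&(x<600)&(x>300)&(y>130)&(y<250),P,n+" orange",100)
cv2.imwrite("pics/k.png",cv2.resize(np.ascontiguousarray(f["pixels"][150:270,260:400,::-1]),None,fx=5,fy=5,interpolation=cv2.INTER_CUBIC))
E
```

```text
clock: 11.03
eef_pos: [451.8, 18.1, 126.2]
tcp_rot: [-3.142, -0.0, 3.099]
contact_force: [1.2, 0.6, -0.2]
opening: 0.001
grasp_force: 0.0
clock: 11.45
eef_pos: [453.1, 18.1, 193.7]
tcp_rot: [3.141, 0.003, 3.099]
contact_force: [-0.8, -1.1, -0.1]
opening: 0.002
grasp_force: 0.0
top orange [264, 202, 15, 24, 328] rect [520.7 178.4] [49.4 80.8] 88.7 z [145.8 150.4 155.4]
scene carton [300, 203, 55, 32, 1041] rect [565.8  15.8] [151.3  84.9] 87.5 z [44.5 49.  51.8]
scene fence [299, 223, 77, 22, 311] rect [611.4  35.8] [247.8  13.3] 87.8 z [ 9.1 15.7 24.3]
scene orange [358, 162, 26, 23, 346] rect [522.3 174.3] [50.7 82.4] 89.5 z [141.  148.6 151.2]
```

View pics/k.png

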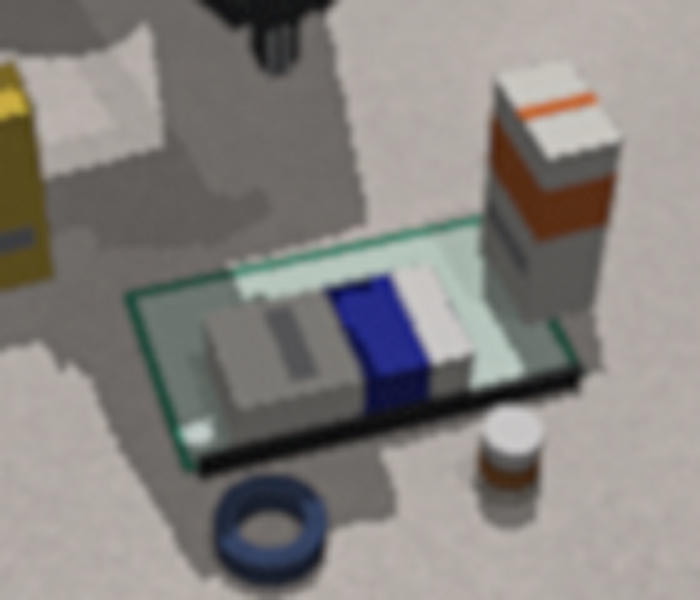

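The picture shows the carton flat inside the outline and flush along the fence, with the blue band at (385,340). Orange stands at (555,190) and the robot is clear.

```bash
python3 -c "
from rig import r
print(r.sign_off())"
```

```text
the job is handed in; nothing more can be done
None
```

The blue-banded carton was toppled into its bay, lies flat inside the outline and is flush against the fence; the orange carton still stands, nothing else was touched, and the job was handed in at about 11.5 s.

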